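# Key a specimen holder into an abrasion tester and latch it

## Task

Load the round notched specimen holder into the seat of the abrasion tester: feel gently for the orientation in which its three notches drop over the keys, so that it sits fully home, then slide the latch all the way in over it and let go. Never force the holder down or against the latch, and leave the other things on the bench alone.

Things in the scene. Friction and masses are not known exactly. Their poses are not given: they have to be found in the camera images.
- holder_grip (a point): The specimen holder's upright grip bar: plain aluminium, 34 mm long (x), 16 mm thick (y, the way to pinch it), 42 mm high, on the middle of the round disc, so its foot is 13 mm and its top 55 mm above the holder's underside. This point is on the holder's axis 38 mm above the underside. z up.
- holder: The specimen holder (0.2 kg), flat on the bench, within 0.9 rad of world yaw 0: disc 60 mm across, 13 mm thick; origin at the centre of its underside, axes as its grip. Three notches cut 9 mm deep right through the rim: a wide one (18 mm) at the +x end of the bar, narrow ones (12 mm) at 105 and 225 degrees counter-clockwise from it, seen from above.
- seat (a point): Centre of the seat's floor, 90 mm above the bench; axes are the tester's: z up, +x away from the robot to the latch, yaw within 0.2 rad. Steel ring, 63 mm bore, 85 mm outside, rim 14 mm above the floor with a 4 mm 45-degree lead-in. The holder's underside lies on the floor when home; while the keys block it, it rests on their tops, 8 mm above the floor, inside the ring.
- seat_rim (a point): Point on the seat's axis at rim height, 14 mm above its floor. Inside stand three keys 8 mm high along the bore: a wide one (14 mm), and narrow ones (8 mm) at 105 and 225 degrees counter-clockwise from it. They sit on a braked spindle (slips over 1.2 N m) stopped anywhere within 0.7 rad of wide key along the seat's +x: not measured. The holder drops in only within about 0.07 rad of matching.
- latch (a joint): Travel of the sliding latch on the tester, m: starts open at 0 to 0.008; 0.030 is fully in. It slides along the seat's -x, over the seat, against about 2 N of friction. Its steel tongue, 24 mm wide, runs 16 to 22 mm above the seat floor; fully in, it laps 8 mm over a seated holder's rim and clears it by 3 mm. A holder not home blocks it.
- latch_knob (a point): Upright black knob of the latch, 20 mm along the slide (x), 16 mm across (y), foot 22 mm and top 64 mm above the seat floor. This point is on its axis 46 mm above the seat floor; axes as the seat's. With the latch at 0 it is 85 mm from the seat's axis.
- tester: The abrasion tester with ring, keys and latch: a fixed white machine, 300 by 305 mm, aluminium deck 86 mm above the bench. Origin on the bench under the seat's centre. A white motor head stands on the deck on the -y side, its near face 127 mm from the seat's axis, its top 71 mm above the seat floor.
- counterweight: Plain-rimmed round steel weight, 54 mm across, 46 mm high, with a round knob; stands 85 to 105 mm from the holder, off the -x end of its bar. Origin under its centre. Leave it alone.
- clamp_plate: Square aluminium plate, 56 mm, without notches, with a grip bar, 40 mm high in all; 85 to 105 mm from the holder, off the +x end of its bar. Origin under its centre. Leave it alone.
- cup: Grey plastic cup, 44 mm across, 50 mm high, standing on the tester's deck at its near left corner. Origin under its centre. Leave it alone.
- screwdriver: Screwdriver with a red handle lying on the bench, left of the holder. Leave it alone.
- brush: Flat brush with a wooden handle lying on the bench on the robot's left. Leave it alone.
- jar: Small white-capped jar, 56 mm across, 70 mm high, at the far side of the bench. Origin under its centre. Leave it alone.
- test_roll_center (a point): Centre of a black rubber roll, 44 mm thick and 90 mm long, lying at the far left of the bench. Leave it alone.
Not all that is in view belongs to the job. Leave any green, turquoise or yellow look-alike of the holder alone.

How it is judged:
By the outcome, as a careful person would: the job done as asked, in the order asked, and still so for the second after the job is handed in, with the robot touching nothing.
It also fails if it takes over 61 s, if anything falls off the work surface, if the arm or the gripper's body presses on something with over 40 N, if the wrist force passes 120 N, or if a joint passes its speed limit or range.

## Robot

A 6-joint arm with a two-finger parallel gripper is mounted at the origin on the work surface. World frame = base frame: x ahead of the robot, y to its left, z up, the work surface at z = 0. Lengths are in mm, angles in rad, forces in N, time in s.
With the tool pointing down it reaches from about 350 to 775 mm from the base axis. Payload 7.3 kg.
Tool frame: the origin (TCP) lies at the very end of the fingers, on their centre line; the grasp point (between the pads) lies 19 mm behind it; z points along the fingers, x is the direction in which the jaws open and shut, and the axes are right-handed (so a half turn about z gives the same grasp; the last joint's range is limited). The gripper opens to 92 mm and grips with 3 to 60 N. Pads are 19 mm wide; open, the fingers measure 130 mm over their backs; the gripper's body (75 mm by 190 mm) begins 47 mm behind the grasp point.
Start: joints at [1.177, 0.342, 1.524, -0, 1.275, -0.146], TCP at [128.752, 508.987, 226.741] pointing down, gripper open.
Joint ranges: [-2.53, 2.53], [-0.77, 2.02], [0.04, 2.7], [-1, 4.14], [0.28, 2.66], [-3.11, 3.11]. Speed limits (rad/s): [2.57, 2.57, 3.14, 3.14, 3.14, 3.14].

## Interface

Orientations are given as [roll, pitch, yaw] about the fixed x, y, z axes, in that order (R = Rz(yaw) Ry(pitch) Rx(roll)).
In Python, from plant import bot, capture, camera_params gives the robot as it stands.
- The arm moves only by the shell command python3 -m jog 'ROWS' [OPENING]. ROWS is a JSON object of lists of equal length, an entry for each row: "xyz": the shift along the world's x, y, z as a fraction of full scale, a list of three; "angular": the turn, a rotation vector about the world's x, y, z as a fraction of full scale, a list of three. In form: {"xyz": [[x, y, z], ...], "angular": [[wx, wy, wz], ...]}. A call has 1 to 10 rows; each row shifts and turns the pose as measured when the row begins; what a row does not reach is not made up. Full scale, the value 1, is 2 cm for a shift and 6 degrees for a turn. A row lasts 1/10 s, in which the tool goes at most 50 mm and 8.59 degrees, less where a joint would pass 70% of its speed; a pose out of reach is approached as far as the arm can. A call with a number of a shift or a turn outside -1 to 1 is refused whole. A call with a gripper value outside its range is refused whole. OPENING is the closure, from -1 (fully open) to 1 (shut), set as the call begins (- or left out, the last holds). The fingers move at their own pace and stop on an object; the grip force is fixed at half the most. Time passes only in rows, so rows that do not move let the fingers close. It gives the time, the measured TCP pose, the force and the opening at its end, in the units of the state.
- bot.get_obs(): the state, without advancing time (a new reading comes with each control period).
- capture(name): name is "scene" or "top" or "wrist"; returns the picture (384x512x3 uint8, red, green, blue); there is no depth.
- camera_params(name): a dict with "fx", "fy", "cx", "cy" (pixels), "k1" (the pictures are not rectified: a ray, as slopes to the right and down, at radius r is drawn at 1 + k1 r^2 times it, then the intrinsics apply), "rvec" (rotation vector, rad) and "tvec" (3), from world to camera coordinates, as OpenCV has them. Camera axes: x right, y down, z forward; pixel columns grow to the right and rows downward; lengths in mm; the calibration is good to about 2 mm. A picture is of the moment at which its call begins: read the wrist's pose just before it. camera_params takes no time and is no camera call; for the wrist camera it gives the pose at the moment of the call.
- bot.close_job(): hands the job in, once; it reports no verdict.
The state is a dict: "time": time; "joint_positions": joint angles; "dq": joint speeds; "tau": joint torques, N m; "tool_pos": TCP position; "tcp_rot": TCP orientation; "contact_force": force on the tool from outside, world axes, zero at the start; "moment": the same for the moment, N m; "grip_width": finger opening in mm.
Only numpy, scipy, OpenCV 4.12 (cv2) and the standard library are available. Lean on these libraries where they do the work, as an engineer would, in place of code of your own. Each camera call takes 0.05 s, during which the arm holds its last target.

## Working session

There is one attempt and no reset: what is moved stays moved. The work goes in short steps, Python scripts to look and compute and a shell command to move; the robot and the scene stay as the last step left them, time stands still between calls to the robot, and variables do not carry over. Pictures are saved under pics/ and viewed, and the job is handed in when it is done.

```bash
ls; mkdir -p pics
cat > h.py <<'E'
import numpy as np, cv2, json
from plant import bot, capture, camera_params
def snap(cam,name):
    p=camera_params(cam); im=capture(cam); cv2.imwrite(f'pics/{name}.png',im[:,:,::-1]); json.dump({k:(np.array(v).tolist()) for k,v in p.items()},open(f'pics/{name}.json','w')); return im
def load(name):
    return cv2.imread(f'pics/{name}.png'), json.load(open(f'pics/{name}.json'))
def ray(p,u,v):
    x=(u-p['cx'])/p['fx'];y=(v-p['cy'])/p['fy'];a,b=x,y
    for _ in range(30):
        s=1+p['k1']*(a*a+b*b); a,b=x/s,y/s
    R=cv2.Rodrigues(np.array(p['rvec'],float))[0];t=np.array(p['tvec'],float).ravel()
    return -R.T@t, R.T@np.array([a,b,1])
def atz(p,u,v,z):
    c,d=ray(p,u,v); return c+d*(z-c[2])/d[2]
def proj(p,X):
    R=cv2.Rodrigues(np.array(p['rvec'],float))[0];t=np.array(p['tvec'],float).ravel()
    c=R@np.array(X,float)+t; a,b=c[0]/c[2],c[1]/c[2]; s=1+p['k1']*(a*a+b*b)
    return p['fx']*a*s+p['cx'],p['fy']*b*s+p['cy']
E
python3 - <<'E'
from h import *
for c in ['scene','top','wrist']: snap(c,c+'0'); print(load(c+'0')[1])
print(bot.get_obs())
E
```

```text
pics
{'fx': 349.7736480920448, 'fy': 349.7736480920448, 'cx': 255.1432560137251, 'cy': 194.53571915113557, 'k1': -0.07917377858784845, 'rvec': [2.3430865107791923, 0.6432283367758336, -0.23079360412501324], 'tvec': [-544.6606042466174, -35.716493027558066, 971.761696607349]}
{'fx': 387.2110155285724, 'fy': 387.2110155285724, 'cx': 253.77229619947153, 'cy': 183.07327357815205, 'k1': -0.07120207318947522, 'rvec': [2.18334728678721, -2.124533848003441, 0.14479705668977366], 'tvec': [115.87164522929551, 555.2080217399001, 912.6118553007361]}
{'fx': 277.27655729885583, 'fy': 277.27655729885583, 'cx': 254.25045185953456, 'cy': 194.100914346018, 'k1': -0.03489541876947717, 'rvec': [-2.304810093157521, -1.797029634541485, -0.23773761602605678], 'tvec': [-522.9003196243043, -33.3769838572852, 390.0584245925547]}
{'time': 0.15, 'joint_positions': array([ 1.17706809e+00,  3.42564913e-01,  1.52478830e+00,  8.61179862e-06,
        1.27537644e+00, -1.46024191e-01]), 'dq': array([ 0.00077012, -0.00057573, -0.00360974,  0.00038487,  0.00136824,
        0.00074355]), 'tau': array([ 1.34698821e-03, -4.31470871e+01, -2.44358253e+01,  7.19043729e-02,
        5.35520772e-02, -7.82116285e-05]), 'tool_pos': array([128.59317348, 508.7048883 , 226.20668599]), 'tcp_rot': array([-3.14141906e+00,  1.12370604e-03,  1.32308987e+00]), 'contact_force': array([-0.15086977,  0.18539296, -0.08294484]), 'moment': array([-0.00718424,  0.01081453, -0.01359162]), 'grip_width': 92.02372904687293}
```

View pics/scene0.png

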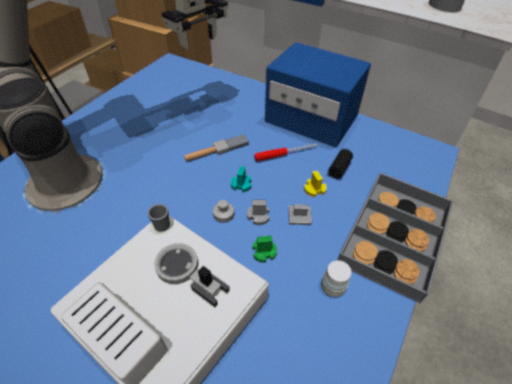

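View pics/top0.png

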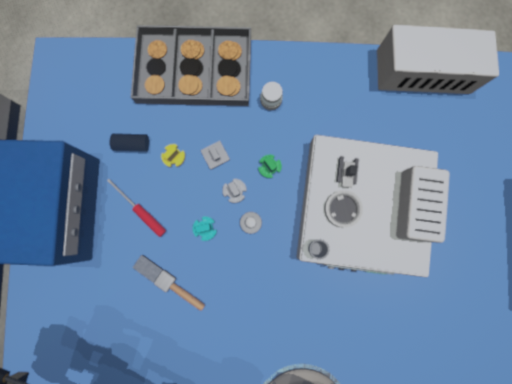

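View pics/wrist0.png

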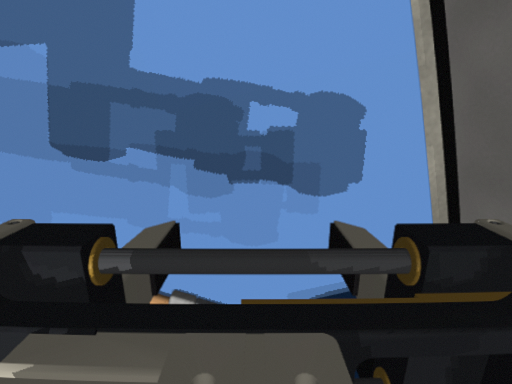

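The scene and top pictures agree on the layout. In the top view the aluminium holder is the grey notched disc at about (234,190). It lies between the clamp plate (215,155), which is square, and the counterweight (250,222), which has a plain rim. The coloured look-alikes are green (270,166), turquoise (204,228) and yellow (173,155). The seat is at about (344,208) and the latch at about (348,170). I'll check the choice with close crops.

Run:
```python
from h import *
im,p=load('top0')
a=cv2.resize(im[140:245,180:285],(560,560),interpolation=cv2.INTER_CUBIC)
cv2.imwrite('pics/c1.png',a)
b=cv2.resize(im[145:245,300:400],(560,560),interpolation=cv2.INTER_CUBIC)
cv2.imwrite('pics/c2.png',b)
for n,u,v,z in [('holder top',234,187,55),('holder disc',234,190,13),('seat rim',344,208,104),('knob',351,170,154),('green',270,166,13),('cw',250,222,20)]: print(n,atz(p,u,v,z))
```

```text
holder top [538.56587831 178.16168407  55.        ]
holder disc [536.08105336 180.03688319  13.        ]
seat rim [491.51499421 -75.0278272  104.        ]
knob [570.59897325 -78.77747606 154.        ]
green [599.60811995  91.143786    13.        ]
cw [457.09531713 137.65084188  20.        ]
```

View pics/c1.png

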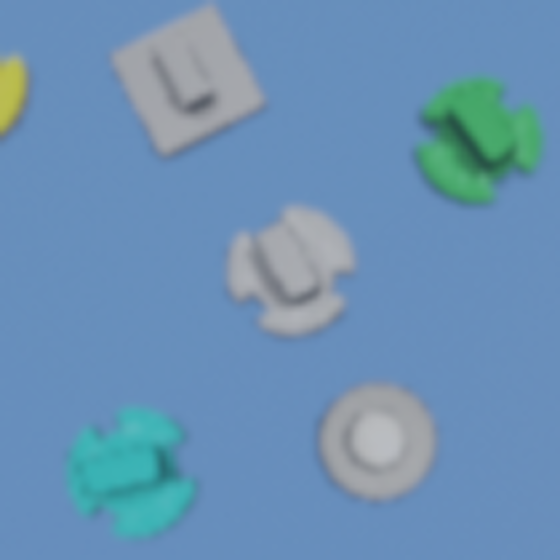

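View pics/c2.png

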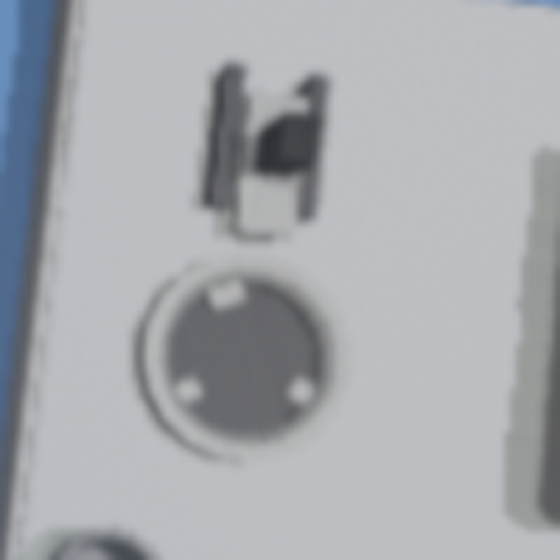

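Run:
```python
from h import *
im,p=load('top0')
f=lambda x,y,z:atz(p,300+(x+.5)/5.6-.5,145+(y+.5)/5.6-.5,z)
W,A,B=[f(*q,98) for q in [(227,292),(188,390),(301,390)]]
print(W,A,B)
# circle through three key centroids
M=np.array([W,A,B])[:,:2]
S=2*(M[1:]-M[0]); c=np.linalg.solve(S,(M[1:]**2).sum(1)-(M[0]**2).sum()); print('centre',c,np.linalg.norm(M-c,axis=1))
an=[np.arctan2(*(m-c)[::-1]) for m in M]; print('ang',an, 'wide est',an[0],an[1]-np.deg2rad(105),an[2]-np.deg2rad(225)+2*np.pi)
# bore floor/rim
L=f(165,355,98);R=f(330,355,98);print('floor',f(246,355,90),'rim',f(246,358,104))
k0=f(290,143,154);print('knob',k0)
g=lambda x,y,z:atz(p,180+(x+.5)/5.333-.5,140+(y+.5)/5.333-.5,z)
# holder bar top
P=[g(*q,55) for q in [(255,247),(283,226),(318,275),(292,293)]];print(np.array(P),np.mean(P,0))
# tester edges yaw
e=[atz(p,u,v,86) for u,v in [(313,137),(301,264),(437,151),(432,272)]];print(np.array(e))
print(g(293,272,13))
```

```text
[517.56952837 -67.55106103  98.        ] [477.12658373 -51.5580107   98.        ] [478.26565029 -97.91617927  98.        ]
centre [491.47806793 -74.39845867] [26.97500996 26.97500996 26.97500996]
ang [np.float64(0.25665057526125984), np.float64(2.1317912338710485), np.float64(-2.0826591198286843)] wide est 0.25665057526125984 0.2991955192770024 0.2735353703636605
floor [492.56397729 -77.2170762   90.        ] rim [490.31192952 -73.92379593 104.        ]
knob [570.34808045 -79.59598007 154.        ]
[[540.76551723 194.06950202  55.        ]
 [550.64668743 181.79356242  55.        ]
 [528.87631455 165.31394284  55.        ]
 [520.43092409 176.72034144  55.        ]] [535.17986082 179.47433718  55.        ]
[[ 659.10315232   -6.16911918   86.        ]
 [ 362.99396016   18.84698337   86.        ]
 [ 634.76309831 -305.30440481   86.        ]
 [ 350.20670603 -284.55950937   86.        ]]
[534.61352578 178.64680411  13.        ]
```

Close crop: the grey disc at crop (293,272) has notches and a bar, so it is the holder. The +x end points up-left and its yaw is about 0.68. In the seat crop, the wide key is at (227,292) and the narrow ones at (188,390) and (301,390). They give a key yaw of about 0.28 and a seat centre of about (491,-75). Moving over the holder.

```bash
python3 -m jog '{"xyz":[[1,-0.81,0],[1,-0.81,0],[1,-0.81,0],[1,-0.81,0],[1,-0.81,0],[1,-0.81,0],[1,-0.81,0],[1,-0.81,0],[1,-0.81,0],[1,-0.81,0]],"angular":[[0,0,1],[0,0,1],[0,0,1],[0,0,1],[0,0,1],[0,0,1],[0,0,1],[0,0,1],[0,0,1],[0,0,0]]}' -1
```

```text
time: 1.15
tool_pos: [331.8, 340.4, 223.5]
tcp_rot: [-3.137, 0.003, 2.312]
contact_force: [0.4, -0.7, -0.5]
grip_width: 91.7
```

```bash
python3 -m jog '{"xyz":[[1,-0.8,0],[1,-0.8,0],[1,-0.8,0],[1,-0.8,0],[1,-0.8,0],[1,-0.8,0],[1,-0.8,0],[1,-0.8,0],[1,-0.8,0],[0.8,-0.6,0]],"angular":[[0,0,-0.3],[0,0,-0.3],[0,0,0],[0,0,0],[0,0,0],[0,0,0],[0,0,0],[0,0,0],[0,0,0],[0,0,0]]}' -1
python3 - <<'E'
from h import *
print(bot.get_obs()['tool_pos'],bot.get_obs()['tcp_rot']); snap('wrist','w1')
E
```

```text
time: 2.15
tool_pos: [534.3, 175.5, 221.0]
tcp_rot: [-3.131, 0.001, 2.245]
contact_force: [-1.0, 0.8, 0.4]
grip_width: 91.7
[534.32587677 175.54489478 220.95556921] [-3.13128424e+00  1.38729152e-03  2.24517804e+00]
```

View pics/w1.png

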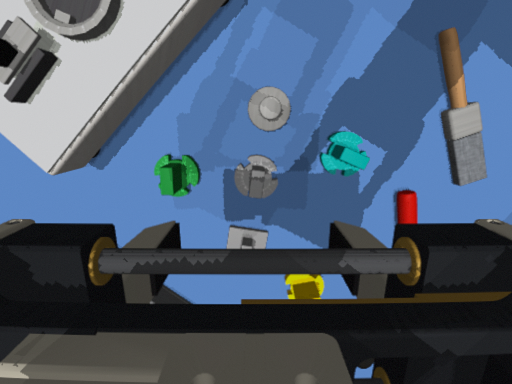

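Run:
```python
from h import *
im,p=load('w1')
cv2.imwrite('pics/c3.png',cv2.resize(im[145:210,223:288],(585,585),interpolation=cv2.INTER_CUBIC))
cv2.imwrite('pics/c4.png',cv2.resize(im[0:110,0:130],(780,660),interpolation=cv2.INTER_CUBIC)[:600])
```

```text
(no output)
```

View pics/c3.png

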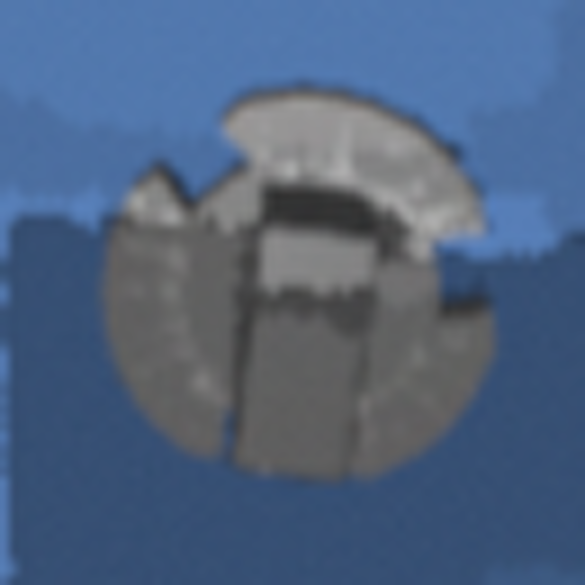

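View pics/c4.png

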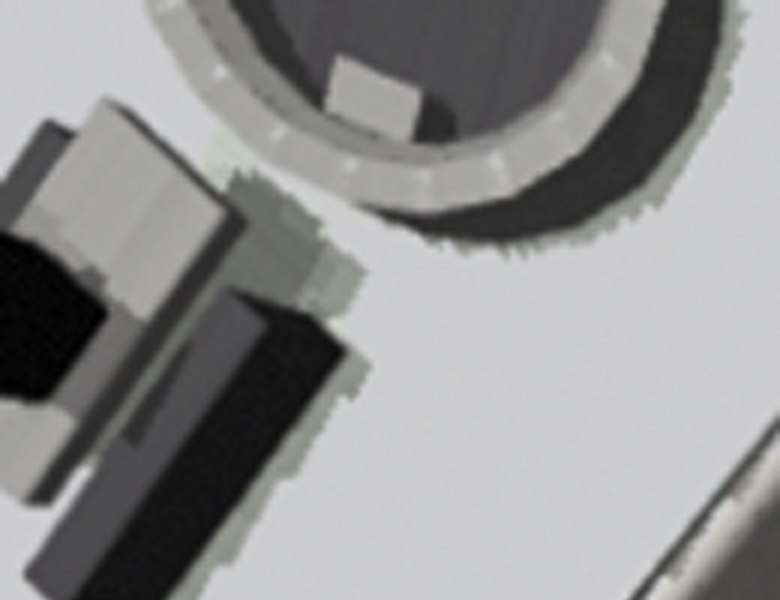

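```bash
cat > fit.py <<'E'
from h import *
def wire(x,y,yaw,z0=0):
    c,s=np.cos(yaw),np.sin(yaw)
    T=lambda P:[(x+c*a-s*b,y+s*a+c*b,z0+zz) for a,b,zz in P]
    t=np.linspace(-np.pi,np.pi,73)
    L=[T([(30*np.cos(a),30*np.sin(a),13) for a in t])]
    for zz in (13,55): L.append(T([(-17,-8,zz),(17,-8,zz),(17,8,zz),(-17,8,zz),(-17,-8,zz)]))
    for a,w in ((0,9),(105,6),(225,6)):
        a=np.deg2rad(a); ca,sa=np.cos(a),np.sin(a)
        L.append(T([(ca*r-sa*q,sa*r+ca*q,13) for r,q in ((30,-w),(21,-w),(21,w),(30,w))]))
    return L
def draw(name,out,box,sc,lines):
    im,p=load(name); u0,v0,u1,v1=box
    a=cv2.resize(im[v0:v1,u0:u1],None,fx=sc,fy=sc,interpolation=cv2.INTER_CUBIC)
    for l in lines:
        q=np.array([proj(p,P) for P in l]); q=(q-[u0,v0]+.5)*sc-.5
        cv2.polylines(a,[q.round().astype(np.int32)],False,(0,0,255),1)
    cv2.imwrite(f'pics/{out}.png',a)
E
python3 - <<'E'
from fit import *
im,p=load('w1')
print(ray(p,256,177)[0])
g=lambda x,y,z:atz(p,223+(x+.5)/9-.5,145+(y+.5)/9-.5,z)
print(g(262,228,55),g(378,236,55),g(235,462,55),g(350,472,55), g(300,280,13))
draw('w1','c5',(223,145,288,210),9,wire(535,179,.68))
draw('top0','c6',(205,160,265,220),9,wire(535,179,.68))
E
```

```text
[479.93911974 131.65108023 380.04435006]
[525.08344566 162.95841075  55.        ] [516.35367746 175.54116167  55.        ] [552.28045346 179.99835378  55.        ] [543.66136871 192.96919854  55.        ] [533.50257589 176.32967998  13.        ]
```

View pics/c5.png

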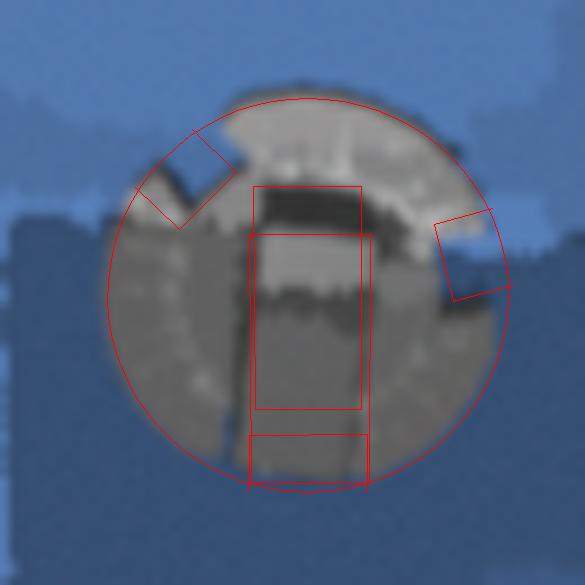

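View pics/c6.png

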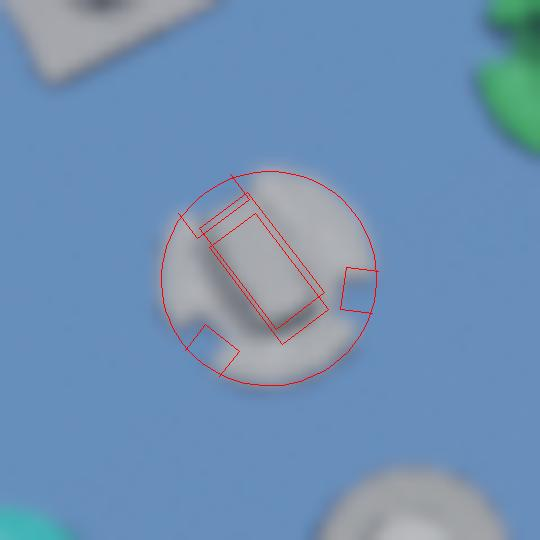

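Run:
```python
from fit import *
draw('w1','c5',(223,145,288,210),8,wire(534.3,178.3,.58))
draw('top0','c6',(205,160,265,220),8,wire(535,179.5,.58))
cv2.imwrite('pics/c7.png',np.hstack([cv2.imread('pics/c5.png')[:480,100:480],cv2.imread('pics/c6.png')[:480,80:]]))
```

```text
(no output)
```

View pics/c7.png

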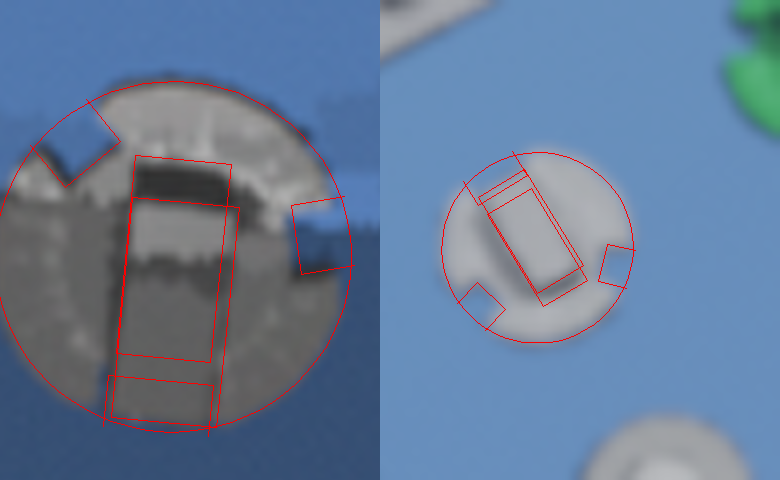

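```bash
python3 -m jog '{"xyz":[[0,0.14,-1],[0,0,-1],[0,0,-1],[0,0,-1],[0,0,-1],[0,0,-1],[0,0,-1],[0,0,-1],[0,0,-0.9],[0,0,0]],"angular":[[0,0,-0.9],[0.06,-0.08,0],[0,0,0],[0,0,0],[0,0,0],[0,0,0],[0,0,0],[0,0,0],[0,0,0],[0,0,0]]}' -1
```

```text
time: 3.2
tool_pos: [533.0, 177.3, 34.4]
tcp_rot: [-3.139, -0.0, 2.143]
contact_force: [-0.6, 0.5, -0.6]
grip_width: 92.0
```

```bash
python3 -m jog '{"xyz":[[0.06,0.05,-0.4],[0,0,-0.3],[0,0,0]],"angular":[[0,0,0.07],[0,0,0],[0,0,0]]}' -1
python3 - <<'E'
from h import *
snap('wrist','w2')
E
```

```text
time: 3.5
tool_pos: [534.8, 179.0, 20.9]
tcp_rot: [-3.141, 0.0, 2.151]
contact_force: [0.4, 0.1, -0.2]
grip_width: 91.6
```

View pics/w2.png

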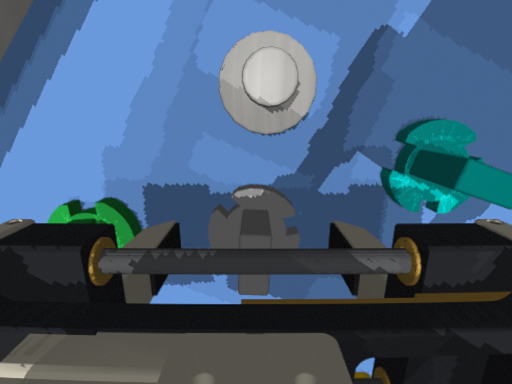

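The wrist view shows the bar centred between the jaws at about (256,250), and the fingers clear of the neighbours. Closing.

```bash
python3 -m jog '{"xyz":[[0,0,0],[0,0,0],[0,0,0],[0,0,0],[0,0,0],[0,0,0],[0,0,0],[0,0,0]],"angular":[[0,0,0],[0,0,0],[0,0,0],[0,0,0],[0,0,0],[0,0,0],[0,0,0],[0,0,0]]}' 1
```

```text
time: 4.35
tool_pos: [536.4, 179.2, 23.4]
tcp_rot: [3.138, 0.002, 2.151]
contact_force: [-0.2, -0.5, 0.5]
grip_width: 32.3
```

```bash
python3 -m jog '{"xyz":[[-0.03,0,-0.1],[0,0,0],[0,0,0],[0,0,0],[0,0,0]],"angular":[[0,0,0],[0,0,0],[0,0,0],[0,0,0],[0,0,0]]}' 1
```

```text
time: 4.85
tool_pos: [535.7, 179.2, 21.2]
tcp_rot: [3.138, 0.002, 2.151]
contact_force: [0.8, -0.1, -0.4]
grip_width: 16.4
```

```bash
python3 -m jog '{"xyz":[[0,0,0.5],[0,0,1],[0,0,1],[0,0,1],[0,0,1],[0,-0.5,1],[0,-1,1],[-0.2,-1,0.8],[-0.2,-1,0],[-0.2,-1,0]],"angular":[[0,0,0],[0,0,0],[0,0,0],[0,0,0],[0,0,0],[0,0,-0.9],[0,0,-0.9],[0,0,-0.9],[0,0,0],[0,0,0]]}' 1
python3 - <<'E'
from h import *
snap('wrist','w3'); snap('scene','s3')
E
```

```text
time: 5.85
tool_pos: [519.5, 88.2, 175.6]
tcp_rot: [-3.141, -0.001, 1.861]
contact_force: [-0.5, -0.5, -2.6]
grip_width: 16.1
```

View pics/w3.png

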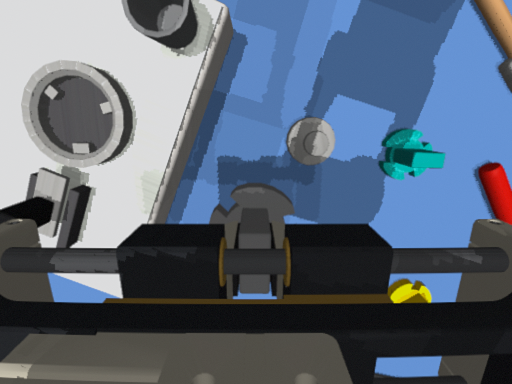

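View pics/s3.png

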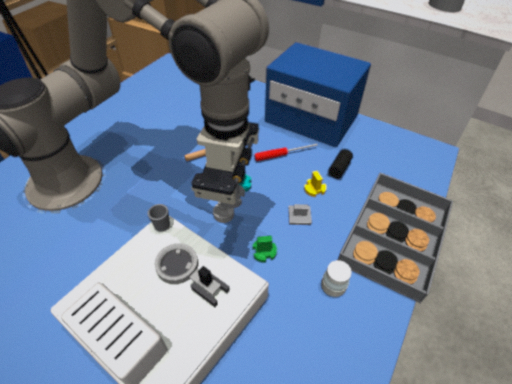

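```bash
cat >> fit.py <<'E'
def seat(x,y,ky,z=90):
    t=np.linspace(-np.pi,np.pi,73); L=[]
    for r,zz in ((31.5,0),(35.5,14),(42.5,14)): L.append([(x+r*np.cos(a),y+r*np.sin(a),z+zz) for a in t])
    for a,w in ((0,7),(105,4),(225,4)):
        a=np.deg2rad(a)+ky; ca,sa=np.cos(a),np.sin(a)
        L.append([(x+ca*r-sa*q,y+sa*r+ca*q,z+8) for r,q in ((31,-w),(23,-w),(23,w),(31,w),(31,-w))])
    return L
def up(a): return a
E
python3 - <<'E'
from fit import *
draw('w3','d1',(15,50,145,175),5,seat(491,-75,.28))
draw('w3','d2',(200,170,310,310),5,wire(519.5-1.7*np.cos(.29),88.2-1.7*np.sin(.29),1.861-np.pi/2,175.6-21.2))
draw('top0','d3',(315,175,375,240),8,seat(491,-75,.28))
E
```

```text
(no output)
```

View pics/d1.png

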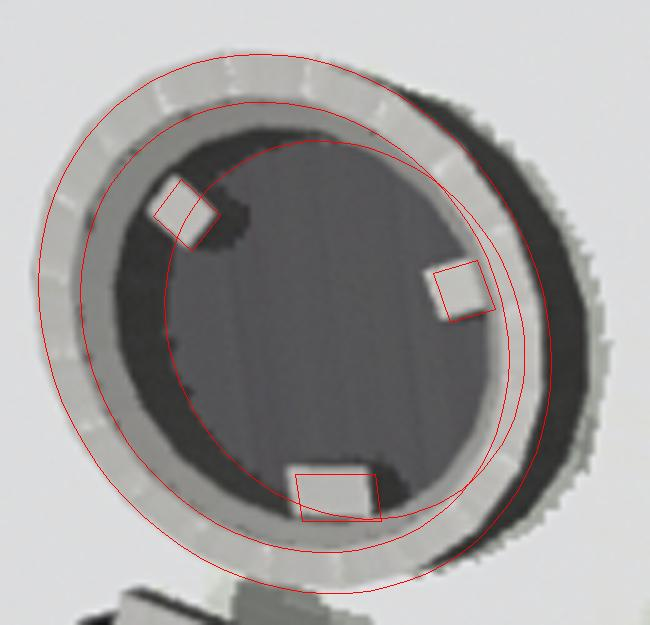

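View pics/d2.png

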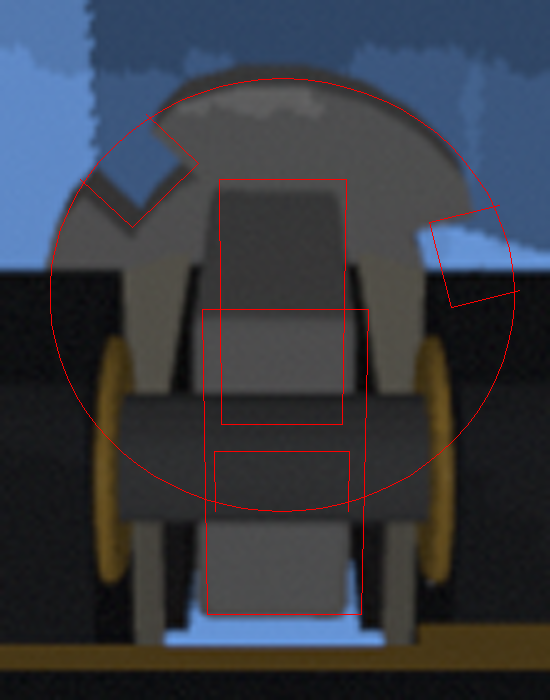

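View pics/d3.png

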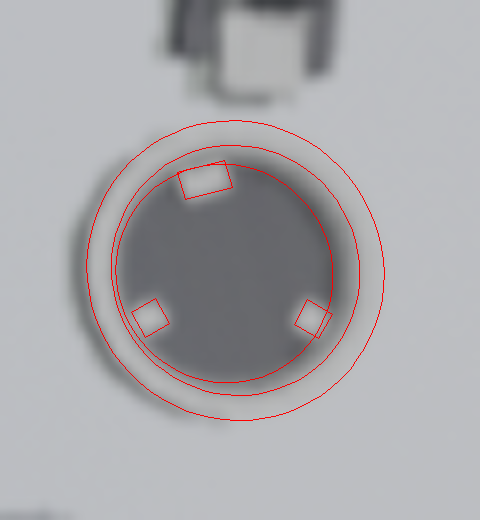

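Run:
```python
from fit import *
from scipy.optimize import least_squares
im,p=load('w3')
obs=np.array([(331,490),(181,212),(460,290)],float); obs=(obs+.5)/5-.5+[15,50]
def key(x,y,k): return [(x+27*np.cos(a+k),y+27*np.sin(a+k),98) for a in np.deg2rad([0,105,225])]
f=lambda q,p=p,o=obs:(np.array([proj(p,P) for P in key(*q)])-o).ravel()
r=least_squares(f,[491,-75,.28],x_scale=[1,1,.01]);print(r.x,r.fun)
draw('w3','d1',(15,50,145,175),5,seat(*r.x))
print(p['tvec'],p['rvec'],-cv2.Rodrigues(np.array(p['rvec']))[0].T@np.array(p['tvec']))
draw('w2','d4',(200,170,310,310),5,wire(534.3,178.3,.58))
```

```text
[493.6781307  -73.72589204   1.91748098] [ 29.27638404 -29.57968801  13.27928029  -3.94796477 -44.68956317
  37.10602018]
[65.70125217462903, -523.3665673413268, 204.44854097836475] [-1.771851278653013, -2.380794221375856, -0.3169310328598466] [451.70519589  66.62123618 333.99468731]
```

View pics/d1.png

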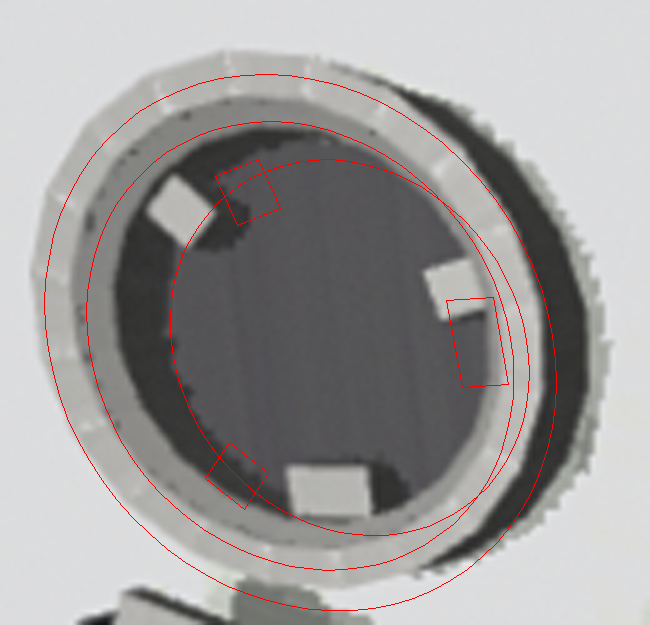

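View pics/d4.png

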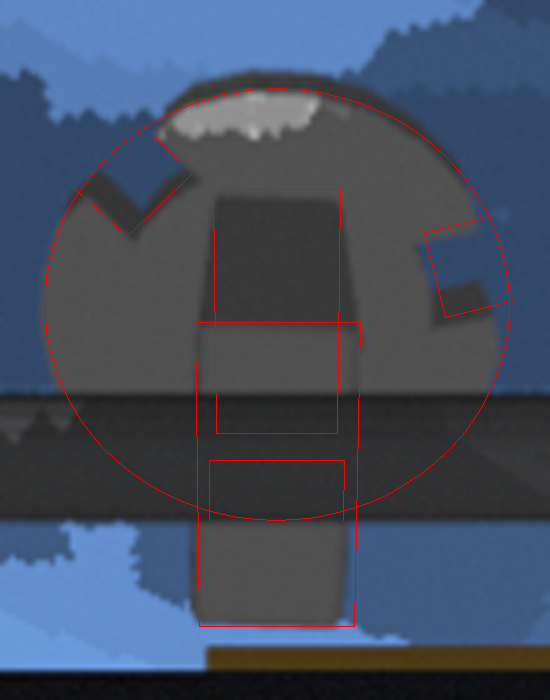

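Run:
```python
from fit import *
from scipy.optimize import least_squares
def key(x,y,k): return [(x+27*np.cos(a+k),y+27*np.sin(a+k),98) for a in np.deg2rad([0,105,225])]
for n,obs in (('w3',(np.array([(331,490),(460,290),(181,212)])+.5)/5-.5+[15,50]),('top0',(np.array([(227,292),(188,390),(301,390)])+.5)/5.6-.5+[300,145])):
    p=load(n)[1]
    r=least_squares(lambda q:(np.array([proj(p,P) for P in key(*q)])-obs).ravel(),[491,-75,.28],x_scale=[1,1,.01]);print(n,r.x,r.fun)
# joint: both views
```

```text
w3 [ 4.90562651e+02 -7.59887227e+01  2.70637707e-01] [ 0.02013706  0.76067427 -0.20723197 -0.30445647  0.18443515 -0.40527567]
top0 [ 4.91325643e+02 -7.46658263e+01  2.76248690e-01] [-0.10792977  0.11344411 -0.03339666 -0.16024761  0.14121329  0.04766074]
```

```bash
python3 -m jog '{"xyz":[[-0.2,-1,0],[-0.2,-1,0],[-0.2,-1,0],[-0.2,-1,0],[-0.2,-1,0],[-0.2,-1,0],[-0.15,-1,0],[0,-1,0],[0,-0.1,-0.3],[0,0,-0.5]],"angular":[[0,0,0],[0,0,-0.1],[0,0,0],[0,0,0],[0,0,0],[0,0,0],[0,0,0],[0,0,0],[0,0,0],[0,0,0]]}' 1
python3 - <<'E'
from h import *
o=bot.get_obs(); print(o['tool_pos'],o['tcp_rot'])
snap('wrist','w4')
E
```

```text
time: 6.95
tool_pos: [491.1, -75.5, 161.6]
tcp_rot: [3.141, -0.003, 1.85]
contact_force: [0.5, 0.6, -1.7]
grip_width: 15.5
[491.11163084 -75.51932156 161.5598422 ] [ 3.14092441 -0.00329362  1.84974517]
```

View pics/w4.png

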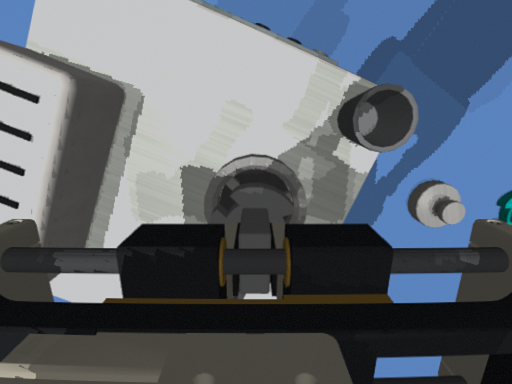

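```bash
python3 -m jog '{"xyz":[[0.06,0.05,-0.5],[0,0,-0.6],[0,0,-0.3],[0,0,-0.1]],"angular":[[0,0,0],[0,0,0],[0,0,0],[0,0,0]]}' 1
python3 - <<'E'
from fit import *
o=bot.get_obs(); print(o['tool_pos'],o['tcp_rot'])
snap('wrist','w5')
snap('scene','s5'); snap('top','t5')
x,y,z=o['tool_pos'];ya=o['tcp_rot'][2]-np.pi/2
draw('w5','e1',(180,130,330,300),4,wire(x-1.4*np.cos(ya),y-1.4*np.sin(ya),ya,z-21.2)+seat(491,-75,.275))
draw('s5','e2',(130,200,260,320),5,wire(x-1.4*np.cos(ya),y-1.4*np.sin(ya),ya,z-21.2)+seat(491,-75,.275))
E
```

```text
time: 7.4
tool_pos: [490.6, -70.1, 125.8]
tcp_rot: [-3.137, -0.008, 1.854]
contact_force: [-0.7, 0.2, -1.4]
grip_width: 15.8
[490.63365048 -70.06684447 125.76970249] [-3.1368582  -0.00794141  1.85369131]
```

View pics/e1.png

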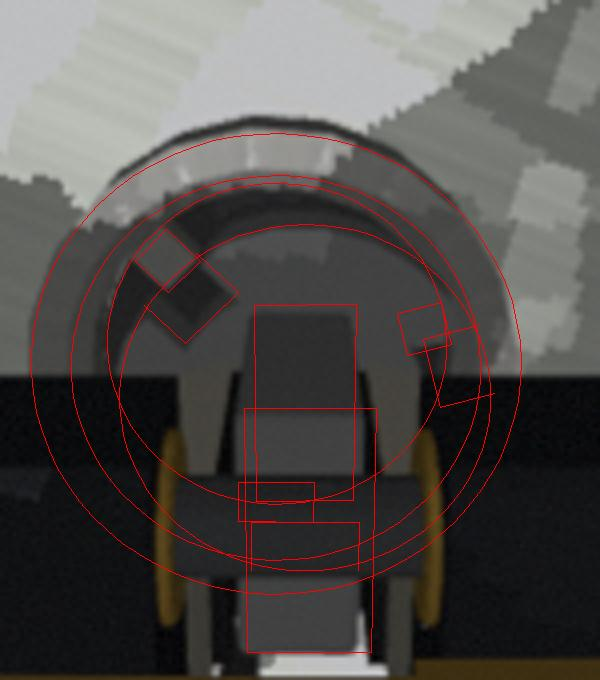

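View pics/e2.png

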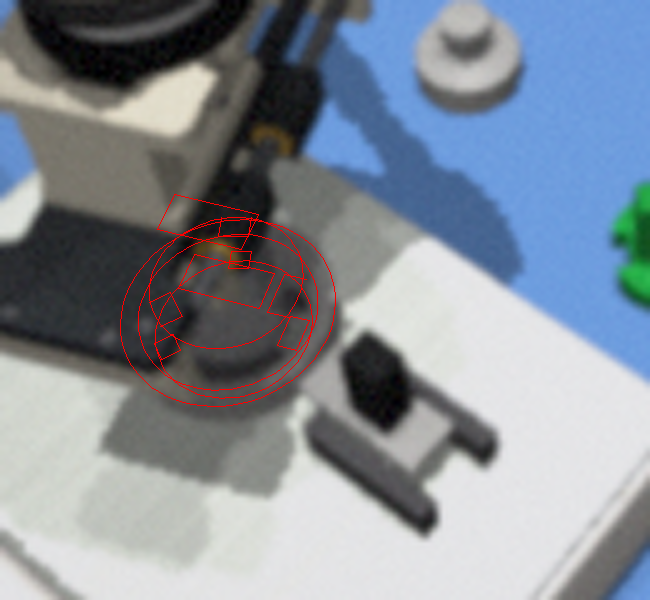

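```bash
python3 -m jog '{"xyz":[[0.08,-0.22,0.1],[0,0,0],[0,0,0]],"angular":[[0,0,0],[0,0,0],[0,0,0]]}' 1
python3 - <<'E'
from fit import *
o=bot.get_obs(); print(o['tool_pos'],o['tcp_rot'],o['contact_force'])
snap('wrist','w6')
x,y,z=o['tool_pos'];ya=o['tcp_rot'][2]-np.pi/2
draw('w6','e1',(180,130,330,300),4,wire(x-1.4*np.cos(ya),y-1.4*np.sin(ya),ya,z-21.2)+seat(491,-75,.275))
E
```

```text
time: 7.85
tool_pos: [493.8, -75.7, 130.3]
tcp_rot: [-3.141, -0.005, 1.853]
contact_force: [0.5, 0.6, -3.1]
grip_width: 16.1
[493.84437167 -75.65773861 130.27376676] [-3.1406204  -0.00528417  1.85335176] [ 0.46016457  0.56574577 -3.05997581]
```

View pics/e1.png

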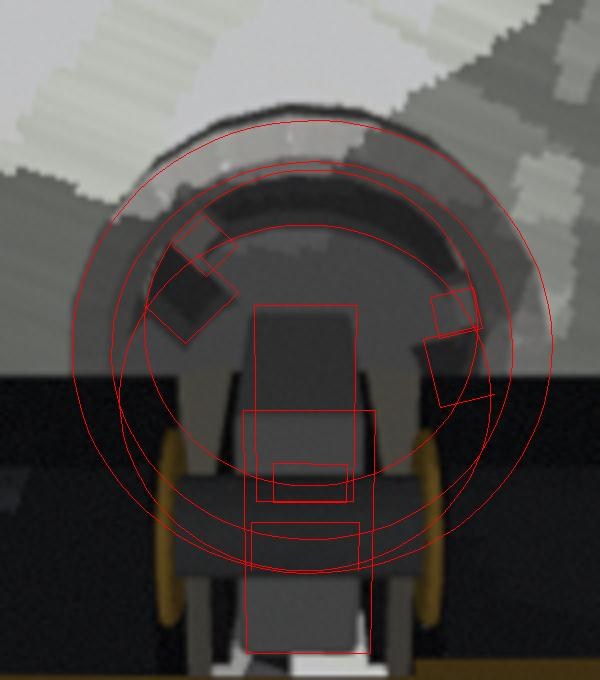

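```bash
python3 -m jog '{"xyz":[[-0.06,0.05,0],[0,0,0],[0,0,0]],"angular":[[0,0,0],[0,0,0],[0,0,0]]}' 1;  python3 -m jog '{"xyz":[[0,0,0]],"angular":[[0,0,0]]}' 1; python3 -m jog '{"xyz":[[0,0,0]],"angular":[[0,0,0]]}' 1
```

```text
time: 8.2
tool_pos: [492.6, -74.8, 130.6]
tcp_rot: [-3.141, -0.005, 1.853]
contact_force: [-1.4, -0.1, -3.1]
grip_width: 15.9
time: 8.3
tool_pos: [492.6, -74.7, 130.6]
tcp_rot: [-3.141, -0.005, 1.853]
contact_force: [0.1, 0.4, -3.4]
grip_width: 15.7
time: 8.4
tool_pos: [492.5, -74.7, 130.6]
tcp_rot: [-3.141, -0.005, 1.853]
contact_force: [0.8, -0.1, -1.1]
grip_width: 16.0
```

```bash
python3 -m jog '{"xyz":[[0,0,-0.1],[0,0,-0.1],[0,0,-0.1],[0,0,0]],"angular":[[0,0,0],[0,0,0],[0,0,0],[0,0,0]]}' 1;  python3 -m jog '{"xyz":[[0,0,-0.1],[0,0,0]],"angular":[[0,0,0],[0,0,0]]}' 1
```

```text
time: 8.8
tool_pos: [492.5, -74.6, 123.9]
tcp_rot: [-3.141, -0.005, 1.853]
contact_force: [-1.1, 0.2, -3.3]
grip_width: 15.7
time: 9.0
tool_pos: [492.4, -74.6, 121.6]
tcp_rot: [-3.141, -0.005, 1.853]
contact_force: [-0.8, 0.6, -2.9]
grip_width: 15.6
```

```bash
python3 -m jog '{"xyz":[[0,0,-0.06],[0,0,0]],"angular":[[0,0,0],[0,0,0]]}' 1;  python3 -m jog '{"xyz":[[0,0,-0.06],[0,0,0]],"angular":[[0,0,0],[0,0,0]]}' 1; python3 -m jog '{"xyz":[[0,0,-0.06],[0,0,0]],"angular":[[0,0,0],[0,0,0]]}' 1
```

```text
time: 9.2
tool_pos: [492.4, -74.6, 120.3]
tcp_rot: [-3.141, -0.005, 1.853]
contact_force: [-0.0, -0.3, -2.1]
grip_width: 15.9
time: 9.4
tool_pos: [492.5, -74.6, 119.0]
tcp_rot: [-3.141, -0.005, 1.853]
contact_force: [0.8, 0.1, -1.5]
grip_width: 15.7
time: 9.6
tool_pos: [492.5, -74.6, 117.8]
tcp_rot: [-3.141, -0.005, 1.853]
contact_force: [0.4, 0.4, -2.0]
grip_width: 15.8
```

```bash
python3 -m jog '{"xyz":[[0,0,-0.05],[0,0,0]],"angular":[[0,0,0],[0,0,0]]}' 1;  python3 -m jog '{"xyz":[[0,0,-0.05],[0,0,0]],"angular":[[0,0,0],[0,0,0]]}' 1; python3 -m jog '{"xyz":[[0,0,-0.05],[0,0,0]],"angular":[[0,0,0],[0,0,0]]}' 1
```

```text
time: 9.8
tool_pos: [492.5, -74.6, 116.7]
tcp_rot: [-3.141, -0.005, 1.853]
contact_force: [-0.8, -0.5, -2.8]
grip_width: 16.3
time: 10.0
tool_pos: [492.5, -74.6, 115.6]
tcp_rot: [-3.141, -0.005, 1.853]
contact_force: [-0.4, -0.1, -3.1]
grip_width: 16.0
time: 10.2
tool_pos: [492.5, -74.6, 114.5]
tcp_rot: [-3.141, -0.005, 1.853]
contact_force: [0.1, 0.1, -3.6]
grip_width: 16.2
```

```bash
python3 -m jog '{"xyz":[[0,0,-0.05],[0,0,0]],"angular":[[0,0,0],[0,0,0]]}' 1;  python3 -m jog '{"xyz":[[0,0,-0.05],[0,0,0]],"angular":[[0,0,0],[0,0,0]]}' 1; python3 -m jog '{"xyz":[[0,0,-0.04],[0,0,0]],"angular":[[0,0,0],[0,0,0]]}' 1
```

```text
time: 10.4
tool_pos: [492.5, -74.6, 113.5]
tcp_rot: [-3.141, -0.005, 1.853]
contact_force: [0.2, 0.7, -2.1]
grip_width: 15.9
time: 10.6
tool_pos: [492.5, -74.6, 112.4]
tcp_rot: [-3.141, -0.005, 1.853]
contact_force: [0.3, 0.2, -1.9]
grip_width: 15.8
time: 10.8
tool_pos: [492.5, -74.6, 111.5]
tcp_rot: [-3.141, -0.005, 1.853]
contact_force: [-0.1, -0.7, -2.7]
grip_width: 15.7
```

```bash
python3 -m jog '{"xyz":[[0,0,-0.03],[0,0,0]],"angular":[[0,0,0],[0,0,0]]}' 1;  python3 -m jog '{"xyz":[[0,0,-0.03],[0,0,0]],"angular":[[0,0,0],[0,0,0]]}' 1
python3 - <<'E'
from fit import *
snap('wrist','w7');snap('scene','s7')
draw('w7','e1',(180,130,330,300),4,[])
E
```

```text
time: 11.0
tool_pos: [492.6, -74.6, 111.4]
tcp_rot: [-3.141, -0.005, 1.853]
contact_force: [0.4, -0.6, -2.7]
grip_width: 15.5
time: 11.2
tool_pos: [492.6, -74.6, 111.3]
tcp_rot: [-3.142, -0.005, 1.853]
contact_force: [-0.7, -0.3, -2.1]
grip_width: 15.7
```

View pics/e1.png

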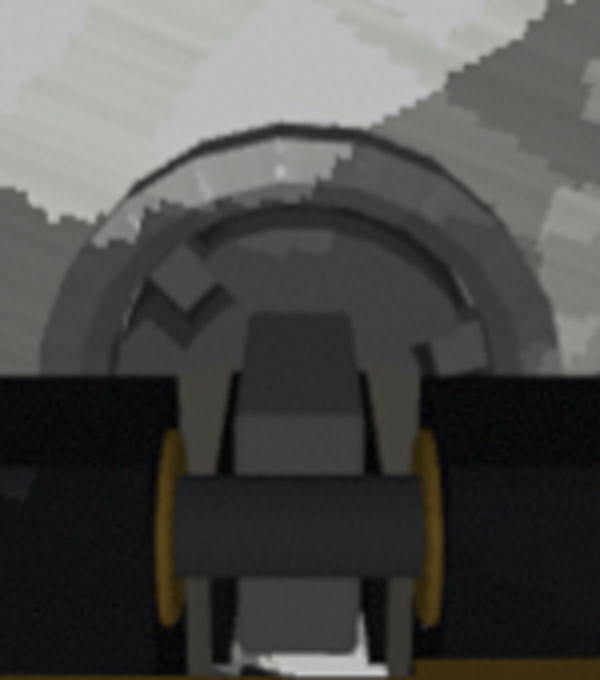

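The keys show in the notches at crop (185,280) and (455,345). The descent stopped at TCP z 111.3, and 111.2 is home. Releasing.

```bash
python3 -m jog '{"xyz":[[0,0,0],[0,0,0],[0,0,0],[0,0,0],[0,0,0],[0,0,0]],"angular":[[0,0,0],[0,0,0],[0,0,0],[0,0,0],[0,0,0],[0,0,0]]}' -0.3
```

```text
time: 11.9
tool_pos: [493.6, -74.9, 111.4]
tcp_rot: [3.14, -0.004, 1.853]
contact_force: [0.0, -0.0, 0.9]
grip_width: 57.6
```

```bash
python3 -m jog '{"xyz":[[0,0,0.7],[0,0,1],[0,0,1],[0,0,1],[0,0,0.3],[0,0,0]],"angular":[[0,0,0],[0,0,0],[0,0,-0.9],[0,0,-0.9],[0,0,-0.9],[0,0,-0.7]]}' -0.3
python3 - <<'E'
from fit import *
o=bot.get_obs(); print(o['tool_pos'],o['tcp_rot'])
snap('wrist','w8');snap('top','t8');snap('scene','s8')
draw('top0','f1',(330,140,380,230),6,[])
draw('s8','f2',(130,220,250,320),5,[])
E
```

```text
time: 12.5
tool_pos: [492.8, -74.7, 194.0]
tcp_rot: [3.141, -0.006, 1.484]
contact_force: [0.3, -0.7, -0.5]
grip_width: 59.7
[492.7789133  -74.70074875 194.04832749] [ 3.14069149 -0.00606035  1.48427864]
```

View pics/w8.png

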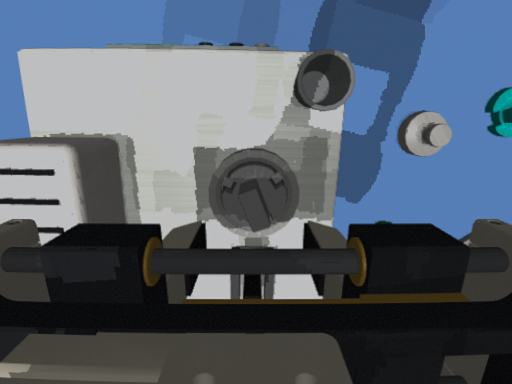

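View pics/f2.png

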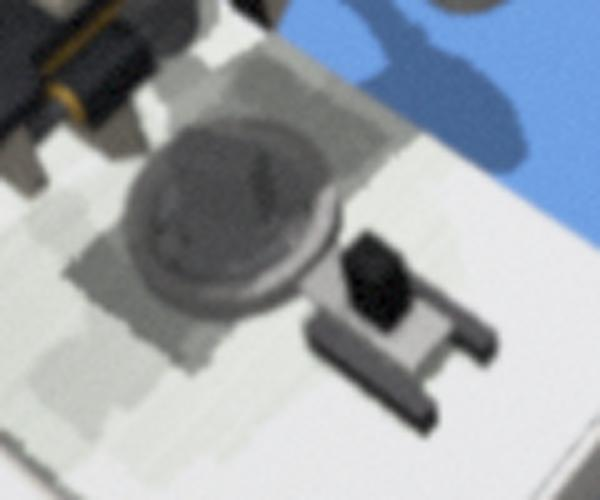

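View pics/f1.png

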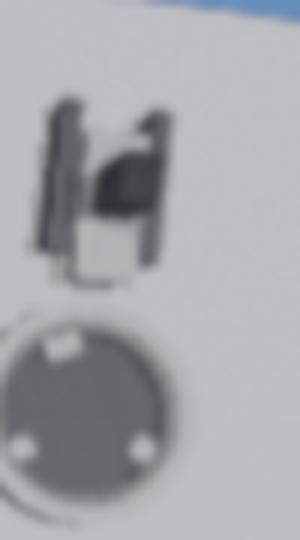

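```bash
cat >> fit.py <<'E'
def knob(d,sx=491,sy=-75,ya=-.086):
    c,s=np.cos(ya),np.sin(ya); L=[]
    T=lambda P:[(sx+c*a-s*b,sy+s*a+c*b,90+zz) for a,b,zz in P]
    for zz in (22,64): L.append(T([(d+i,j,zz) for i,j in ((-10,-8),(10,-8),(10,8),(-10,8),(-10,-8))]))
    return L
E
python3 - <<'E'
from fit import *
p=load('top0')[1]; P=atz(p,352,170.3,154); print(P, np.hypot(P[0]-491,P[1]+75),np.arctan2(P[1]+75,P[0]-491))
draw('top0','f1',(330,140,380,230),6,knob(80))
draw('s8','f2',(190,255,235,310),8,knob(80))
a,b=cv2.imread('pics/f1.png')[:300],cv2.imread('pics/f2.png')
h=440;cv2.imwrite('pics/f3.png',np.hstack([cv2.copyMakeBorder(a,0,440-300,0,0,0),b]))
E
```

```text
[570.00317691 -80.96077443 154.        ] 79.22772742776235 -0.07530712337954684
```

View pics/f3.png

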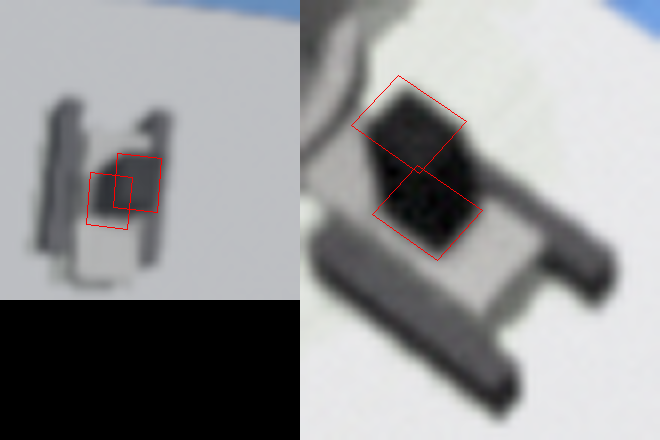

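The holder looks fully home, down inside the ring. The knob wire for d=80 matches the top view at (352,170). The latch is therefore at about 5 mm and needs about 25 mm more. Moving over the knob.

```bash
python3 -m jog '{"xyz":[[1,-0.09,0],[1,-0.09,0],[1,-0.09,0],[0.9,-0.09,0],[0,0,-0.3],[0,0,0]],"angular":[[0,0,0],[0,0,0],[0,0,0],[0,0,0],[0,0,0],[0,0,0]]}' -0.3
python3 - <<'E'
from fit import *
o=bot.get_obs(); print(o['tool_pos'],o['tcp_rot'])
snap('wrist','w9')
E
```

```text
time: 13.25
tool_pos: [570.6, -81.4, 183.5]
tcp_rot: [-3.134, -0.008, 1.503]
contact_force: [0.9, 0.3, 0.4]
grip_width: 59.7
[570.61944931 -81.43781574 183.52653289] [-3.13426665 -0.0076038   1.50267011]
```

View pics/w9.png

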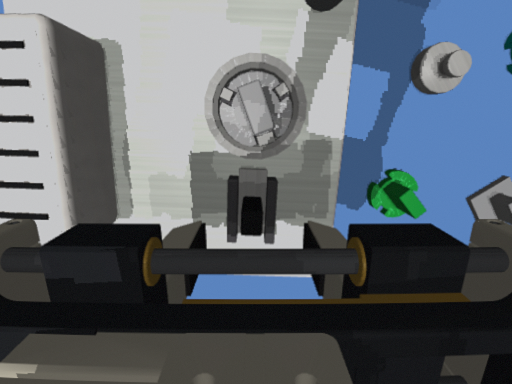

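The wrist view shows the holder seated with the keys in its notches, at (228,97) and (280,92). The knob at (252,215) lies between the jaws. Descending.

```bash
python3 -m jog '{"xyz":[[0,0,-0.8],[0,0,-0.8],[0,0,-0.8],[0,0,-0.5],[0,0,-0.2],[0,0,0]],"angular":[[0,0,-0.1],[0,0,0],[0,0,0],[0,0,0],[0,0,0],[0,0,0]]}' -0.3
```

```text
time: 13.9
tool_pos: [566.9, -81.0, 121.3]
tcp_rot: [-3.135, -0.007, 1.495]
contact_force: [-0.0, 0.2, -0.3]
grip_width: 59.5
```

```bash
python3 -m jog '{"xyz":[[0.18,-0.04,-0.15],[0,0,0],[0,0,0]],"angular":[[0,0,0],[0,0,0],[0,0,0]]}' -0.3
python3 - <<'E'
from fit import *
snap('wrist','w10')
draw('w10','g1',(180,130,330,300),4,[])
E
```

```text
time: 14.2
tool_pos: [571.6, -82.2, 119.8]
tcp_rot: [-3.137, -0.007, 1.495]
contact_force: [0.3, 0.0, 0.1]
grip_width: 59.5
```

View pics/g1.png

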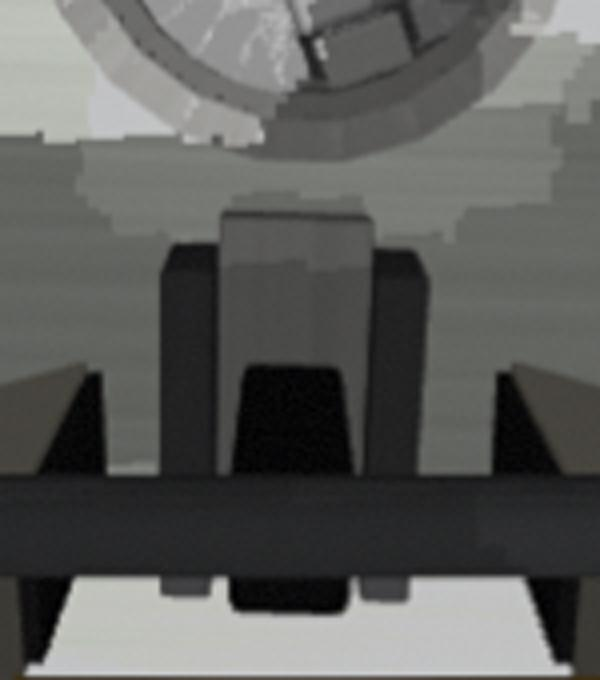

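The wide key is in its notch (crop (360,55)) and the knob (295,490) sits between the pads. Closing on the knob.

```bash
python3 -m jog '{"xyz":[[0,0,-0.08],[0,0,0],[0,0,0],[0,0,0],[0,0,0],[0,0,0],[0,0,0]],"angular":[[0,0,0],[0,0,0],[0,0,0],[0,0,0],[0,0,0],[0,0,0],[0,0,0]]}' 1
```

```text
time: 14.95
tool_pos: [571.8, -83.4, 118.7]
tcp_rot: [-3.139, -0.005, 1.494]
contact_force: [-0.0, 0.7, -0.0]
grip_width: 16.3
```

```bash
python3 -m jog '{"xyz":[[-0.15,0.013,0],[-0.15,0.013,0],[-0.15,0.013,0],[0,0,0]],"angular":[[0,0,0],[0,0,0],[0,0,0],[0,0,0]]}' 1; python3 -m jog '{"xyz":[[-0.15,0.013,0],[-0.15,0.013,0],[0,0,0]],"angular":[[0,0,0],[0,0,0],[0,0,0]]}' 1
```

```text
time: 15.35
tool_pos: [562.9, -82.3, 118.7]
tcp_rot: [-3.141, -0.005, 1.493]
contact_force: [0.0, -0.6, -0.9]
grip_width: 16.1
time: 15.65
tool_pos: [556.3, -81.6, 118.7]
tcp_rot: [-3.141, -0.005, 1.493]
contact_force: [0.9, -0.1, -0.5]
grip_width: 15.8
```

```bash
python3 -m jog '{"xyz":[[-0.15,0.013,0],[-0.15,0.013,0],[0,0,0]],"angular":[[0,0,0],[0,0,0],[0,0,0]]}' 1; python3 -m jog '{"xyz":[[-0.1,0.008,0],[0,0,0]],"angular":[[0,0,0],[0,0,0]]}' 1
python3 - <<'E'
from fit import *
snap('wrist','w11')
draw('w11','g1',(180,130,330,300),4,[])
E
```

```text
time: 15.95
tool_pos: [549.7, -80.9, 118.7]
tcp_rot: [-3.141, -0.005, 1.493]
contact_force: [1.5, -0.1, -1.2]
grip_width: 16.0
time: 16.15
tool_pos: [547.4, -80.7, 118.7]
tcp_rot: [-3.14, -0.006, 1.493]
contact_force: [-0.3, 0.4, 0.2]
grip_width: 15.9
```

View pics/g1.png

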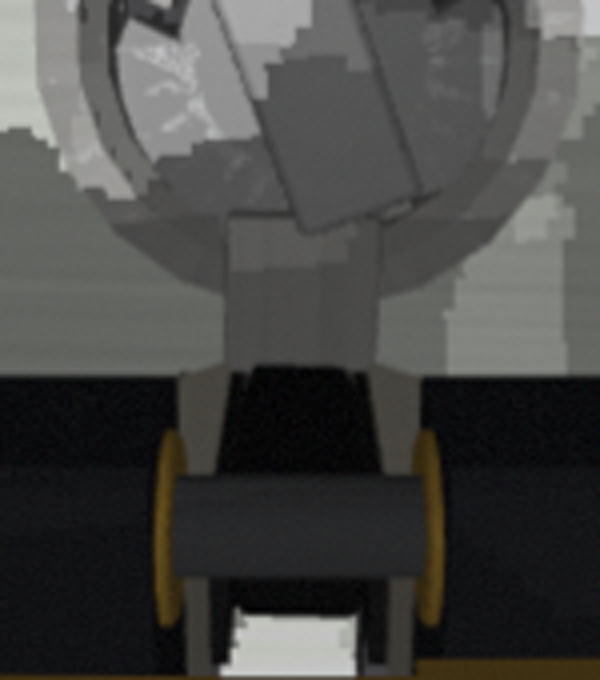

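```bash
python3 -m jog '{"xyz":[[-0.05,0.004,0],[0,0,0]],"angular":[[0,0,0],[0,0,0]]}' 1; python3 -m jog '{"xyz":[[-0.05,0.004,0],[0,0,0]],"angular":[[0,0,0],[0,0,0]]}' 1;python3 -m jog '{"xyz":[[-0.05,0.004,0],[0,0,0]],"angular":[[0,0,0],[0,0,0]]}' 1
```

```text
time: 16.4
tool_pos: [546.4, -80.6, 118.7]
tcp_rot: [-3.14, -0.006, 1.493]
contact_force: [0.4, 0.7, -0.7]
grip_width: 15.9
time: 16.6
tool_pos: [545.5, -80.5, 118.7]
tcp_rot: [-3.14, -0.006, 1.493]
contact_force: [1.4, 0.7, -0.7]
grip_width: 16.2
time: 16.8
tool_pos: [544.5, -80.3, 118.7]
tcp_rot: [-3.141, -0.006, 1.493]
contact_force: [0.3, 1.0, -1.5]
grip_width: 15.9
```

```bash
python3 -m jog '{"xyz":[[-0.05,0.004,0],[0,0,0]],"angular":[[0,0,0],[0,0,0]]}' 1; python3 -m jog '{"xyz":[[-0.05,0.004,0],[0,0,0]],"angular":[[0,0,0],[0,0,0]]}' 1;python3 -m jog '{"xyz":[[-0.05,0.004,0],[0,0,0]],"angular":[[0,0,0],[0,0,0]]}' 1
```

```text
time: 17.0
tool_pos: [544.5, -80.3, 118.7]
tcp_rot: [3.14, -0.006, 1.493]
contact_force: [1.2, 0.1, -1.0]
grip_width: 16.0
time: 17.2
tool_pos: [544.6, -80.3, 118.8]
tcp_rot: [3.138, -0.006, 1.493]
contact_force: [1.7, 1.0, -1.1]
grip_width: 15.8
time: 17.4
tool_pos: [544.6, -80.4, 118.7]
tcp_rot: [3.135, -0.006, 1.492]
contact_force: [2.2, 0.7, -1.1]
grip_width: 16.2
```

It has stopped hard after 27.3 mm of travel, at about 2 N. That fits the end stop, since a holder not home would have blocked it about 8 mm earlier. Letting go.

```bash
python3 -m jog '{"xyz":[[0,0,0],[0,0,0],[0,0,0],[0,0,0],[0,0,0],[0,0,0]],"angular":[[0,0,0],[0,0,0],[0,0,0],[0,0,0],[0,0,0],[0,0,0]]}' -0.3; python3 -m jog '{"xyz":[[0,0,0.5],[0,0,0.9],[0,0,1],[0,0,1],[0.3,0,1],[0.7,0,0.5],[1,0,0],[1,0,0],[0.5,0,0],[0,0,0]],"angular":[[0,0,0],[0,0,0],[0,0,0],[0,0,0],[0,0,0],[0,0,0],[0,0,0],[0,0,0],[0,0,0],[0,0,0]]}' -0.3
python3 - <<'E'
from fit import *
o=bot.get_obs(); print(o['tool_pos'],o['contact_force'])
snap('wrist','w12');snap('scene','s12');snap('top','t12')
draw('s12','i1',(130,220,250,320),5,knob(55))
draw('t12','i2',(310,140,390,240),6,knob(55))
E
```

```text
time: 18.0
tool_pos: [542.6, -80.2, 118.9]
tcp_rot: [3.139, -0.005, 1.495]
contact_force: [-0.4, -0.5, -0.5]
grip_width: 57.7
time: 19.0
tool_pos: [614.4, -80.1, 229.3]
tcp_rot: [3.134, -0.004, 1.495]
contact_force: [0.3, -0.1, -0.4]
grip_width: 59.4
[614.42594582 -80.08473037 229.3359241 ] [ 0.28172461 -0.10894095 -0.43091063]
```

View pics/w12.png

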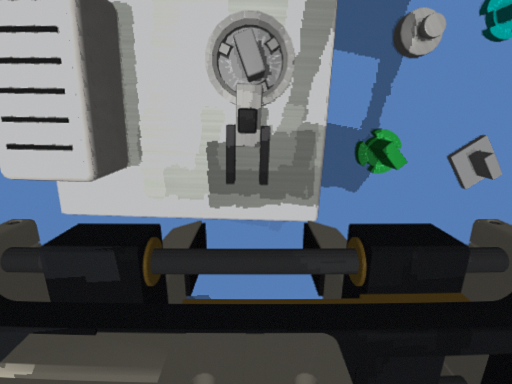

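View pics/i1.png

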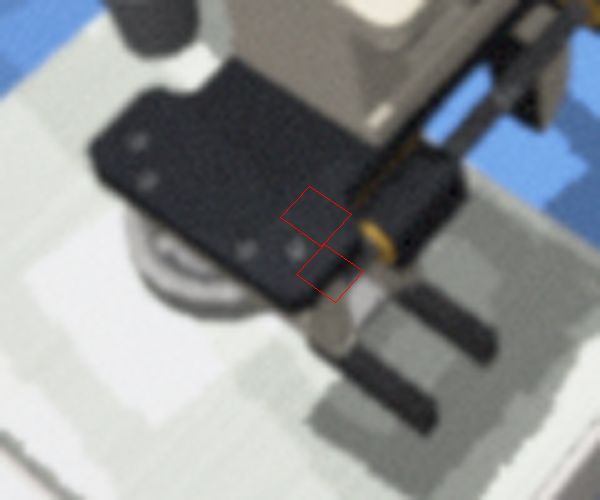

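View pics/s12.png

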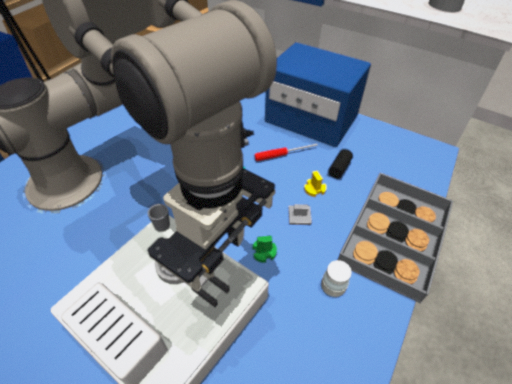

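Overlay on the wrist view to check the latch position and the holder height.

Run:
```python
from fit import *
for d in (55,): draw('w12','j1',(195,0,305,190),4.2 and 4,knob(d)+seat(491,-75,.275)+wire(491,-75,.28,90))
a=cv2.imread('pics/j1.png')[:600]; 
draw('w12','j2',(195,0,305,190),4,[]); b=cv2.imread('pics/j2.png')[:600]
cv2.imwrite('pics/j3.png',np.hstack([a,b])[:,:800] if a.shape[1]*2<=800 else cv2.resize(np.hstack([a,b]),(800,546)))
print(bot.get_obs()['time'])
```

```text
19.15
```

View pics/j3.png

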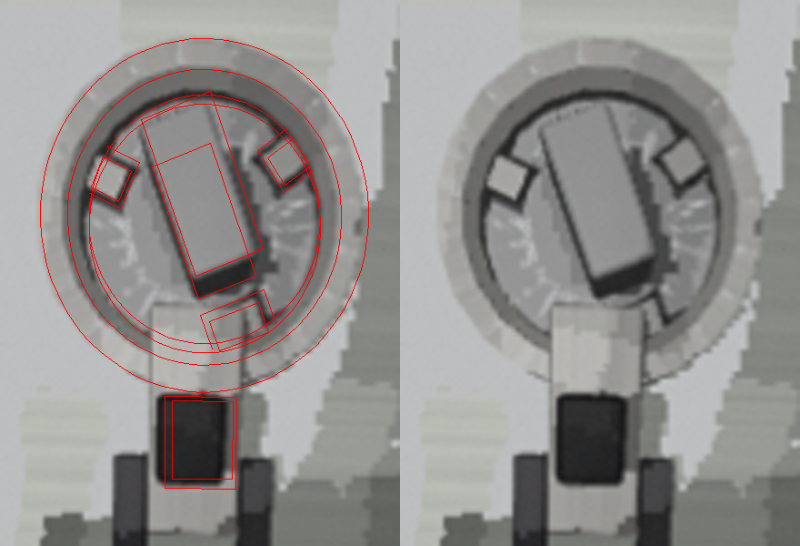

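The knob wire at d=55 (fully in) coincides with the knob along the slide. The holder lies home with all three keys in its notches, and the tongue laps over its rim. The gripper is clear.

Run:
```python
from plant import bot
print(bot.close_job())
```

```text
the job is handed in; nothing more can be done
None
```

The specimen holder is in the seat, fully home with its notches over the keys, and the latch is all the way in over it. I handed the job in at about 19 s with the gripper open and clear.

- **Holder:** I took the keys' orientation from the camera images (about 0.28 rad) and lowered the holder in 1 mm steps. It went past the key tops without resistance, so I did not need to turn it to search. It stopped at TCP z 111.3 mm, against 111.2 expected when home.
- **Latch:** I slid it by the knob until it stopped after 27.3 mm, at about 2 N.
- **Last wrist picture:** The three keys sit in the notches, the tongue laps over the rim, and the knob matches the fully-in position along the slide.
- **What disagreed:**
  - The latch travelled about 2 mm further than I estimated from the pictures (25 mm). The knob outline was also about 2 mm off to the side. Both are within the 2 mm calibration.
  - The last scene view was no use for checking the latch because the gripper covered it.
- **Other things on the bench:** I only moved the holder and the latch, and saw nothing else disturbed. I did not check every item at the end.

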